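Break down a mixed delivery stack onto the sorting pads

TASK

Take the delivered stack of spare parts apart and lay each part flat, right in the middle of the dark pad of its own shape: the bearing on the round pad, the square carton on the square pad, and the long carton lengthwise on the oblong pad; stand the white oil filter upright in the small black tray. The stack and the filter are standing on pads that other parts need, so work in a sensible order and park a part on the free scale (or any clear bit of bench) when its pad is still covered. Leave the yellow bottle standing where it is, never tip the filter over, and let go of everything at the end.

Things in the scene. Friction and masses are not known exactly. Their poses are not given: they have to be found in the camera images.
- bearing: Steel bearing, a plain ring: 47 mm outside diameter, 22 mm hole, 20 mm high, 0.14 kg. At the start it lies flat on top of the stack. Origin: centre of its underside; z up.
- carton_square: Square off-white card carton, rigid, 58 x 58 mm, 32 mm high, 0.2 kg. At the start it lies in the middle of the stack, under the bearing and on the long carton. Origin: centre of its underside; x and y parallel to its sides, z up.
- carton_long: Long, brown cardboard carton, rigid, 115 mm long (x) by 62 mm wide (y), 40 mm high, 0.35 kg. At the start it is the bottom of the stack and stands on either the round or the square pad. Origin: centre of its underside; x along its length, z up.
- filter: White oil filter, an upright closed canister of 60 mm diameter and 80 mm height (straight sides from 4 to 70 mm above its foot), 0.35 kg. At the start it stands on the oblong pad. Origin: centre of its underside; z up.
- pad_round: Dark round rubber pad, 130 mm diameter, 3 mm thick, fixed, lying on the thin blue board, with a paler disc of 58 mm printed in its middle. Place of the bearing. Origin: centre of its underside (its top is 3 mm above).
- pad_square: Dark square rubber pad, 120 x 120 mm, 3 mm thick, fixed, lying on the thin blue board beside the round pad, with a paler 70 mm square printed in its middle. Place of the square carton. Origin: centre of its underside (its top is 3 mm above); x and y parallel to its sides.
- pad_long: Dark oblong rubber pad, 180 mm (x) by 90 mm (y), 3 mm thick, fixed on the bench, with a paler oblong of 127 x 74 mm printed in its middle. Place of the long carton, lengthwise. Origin: centre of its underside (its top is 3 mm above); x along its length.
- tray: Small black open tray, 120 x 120 mm outside, 25 mm high, walls 4 mm thick, floor about 4 mm thick, fixed on the bench, empty. Place of the oil filter. Origin: centre of its underside.
- scale: Low grey bench scale, fixed, with a flat steel weighing plate of 140 x 130 mm whose top is 30 mm above the bench; the plate does not give. Free at the start: a spot to park a part. Origin: centre of the underside of its plate housing, right below the middle of the plate.
- bottle: Yellow plastic bottle with black cap, 64 mm diameter, 170 mm tall, 0.5 kg, standing loose on the bench, not part of the job: leave it standing where it is. Origin: centre of its underside.
Not all that is in view belongs to the job. Of the things like the bearing, leave any that is blue, pink or red; of the rest the larger one is meant.

How it is judged:
At the end, for the whole second after the job is handed in: Bearing on the round pad, square carton on the square pad, long carton on the oblong pad, each flat on its pad with its centre within 15 mm of the pad's centre, the long carton within 15 degrees of lengthwise; the oil filter upright on the floor of the black tray; all at rest and released (horizontal distance between bearing and pad_round below 0.015 m and z of bearing in the frame of pad_round between -0.002 and 0.008 m and angle between each of bearing, carton_square, carton_long, filter's own z axis and vertical below 0.1 rad and linear speed of each of bearing, carton_square, carton_long, filter below 0.02 m/s and angular speed of each of bearing, carton_square, carton_long, filter below 0.2 rad/s and horizontal distance between carton_square and pad_square below 0.015 m and z of carton_square in the frame of pad_square between -0.002 and 0.008 m and horizontal distance between carton_long and pad_long below 0.015 m and z of carton_long in the frame of pad_long between -0.002 and 0.008 m and angle between the x axis of carton_long and the x axis of pad_long, either way round below 0.26 rad and horizontal distance between filter and tray below 0.035 m and z of filter in the frame of tray between -0.002 and 0.01 m); the robot touches nothing.
It fails at once if the yellow bottle is pushed more than 25 mm or tipped (distance of bottle from where it was at the start of the episode above 0.025 m or angle between bottle's own z axis and vertical above 0.35 rad).
It fails at once if the oil filter is tipped over (angle between filter's own z axis and vertical above 0.7 rad).
It also fails if it takes over 128 s, if anything falls off the work surface, if the arm or the gripper's body presses on something with over 40 N, if the wrist force passes 120 N, or if a joint passes its speed limit or range.

ROBOT

A 6-joint arm with a two-finger parallel gripper is mounted at the origin on the work surface. World frame = base frame: x ahead of the robot, y to its left, z up, the work surface at z = 0. Lengths are in m, angles in rad, forces in N, time in s.
With the tool pointing down it reaches from about 0.275 to 1 m from the base axis. Payload 8.4 kg.
Tool frame: the origin (TCP) lies between the finger pads; the fingertips stand 19 mm ahead of it and the grasp point (between the pads) is the TCP; z points along the fingers, y is the line along which they close (so a half turn about z gives the same grasp; the last joint's range is limited). The gripper opens to 85 mm and grips with 20 to 120 N. Pads are 22 mm wide; open, the fingers measure 114 mm over their backs; the gripper's body (76 mm by 85 mm) begins 54 mm behind the grasp point. The pads swing forward as they close: fully open they stand 13 mm farther back than shut.
Start: joints at [-1.254, 0.353, 1.633, -0, 1.155, -0.002], TCP at [0.196, -0.594, 0.217] pointing down, gripper open.
Joint ranges: [-2.63, 2.63], [-0.92, 2.1], [0.06, 2.66], [-1.3, 4.44], [0, 2.69], [-3.02, 3.02]. Speed limits (rad/s): [2.22, 2.22, 2.79, 3.14, 3.14, 3.14].

INTERFACE

Orientations are given as a 3x3 rotation matrix whose columns are the frame's x, y, z axes.
In Python, from station import robot gives the robot as it stands.
- The arm moves only by the tool arm_command, never from a script. Its argument "plan" is a list of rows, each a list of 2 entries, a list of its own where there are three numbers: the shift along the tool's x, y, z scaled (see below), then the turn, a rotation vector about the tool's x, y, z scaled (see below). A call has 1 to 10 rows; each row shifts and turns the commanded pose from where the row before left it, along the tool's axes as they then stand; what a row does not reach is not made up. The controller multiplies each number of a shift by 40 mm and each number of a turn by 10 degrees. A row lasts 1/8 s, in which the tool goes at most 62.5 mm and 10.7 degrees, less where a joint would pass 70% of its speed; a pose out of reach is approached as far as the arm can. A call with a number of a shift or a turn outside -1 to 1 is refused whole. A call with a gripper value outside its range is refused whole. "fingers" is the opening, from 0 (shut) to 1 (fully open), set as the call begins (left out, the last holds). The fingers move at their own pace and stop on an object; the grip force is fixed at half the most. Time passes only in rows, so rows that do not move let the fingers close. It gives the time, the measured TCP pose, the force, the opening and the grip force at its end, in the units of the state.
- robot.get_obs(): the state, without advancing time (a new reading comes with each control period).
- robot.get_image(name): name is "side" or "top"; returns a dict with "pixels" (420x560x3 uint8, red, green, blue), "fx", "fy", "cx", "cy" (pixels), "rvec" (rotation vector, rad) and "tvec" (3), from world to camera coordinates, as OpenCV has them. Camera axes: x right, y down, z forward; pixel columns grow to the right and rows downward; lengths in m; the calibration is good to about 2 mm. A picture is of the moment at which its call begins. There is no depth.
- robot.job_done(): hands the job in; it is judged then, once.
The state is a dict: "time": time; "joints": joint angles; "joint_vel": joint speeds; "tau": joint torques, N m; "tcp_pos": TCP position; "tcp_rot": TCP orientation; "wrist_force": force on the tool from outside, world axes, zero at the start; "ft_torque": the same for the moment, N m; "gripper_width": opening from 0.0 (shut) to 1.0 (fully open); "finger_force": force on a finger pad.
Only numpy, scipy, OpenCV 4.12 (cv2) and the standard library are available. Lean on these libraries where they do the work, as an engineer would, in place of code of your own. Each camera call takes 0.05 s, during which the arm holds its last target. There are 200 camera calls.

## Working session

There is one attempt and no reset: what is moved stays moved. The work goes in short steps, Python scripts to look and compute and a tool call to move; the robot and the scene stay as the last step left them, time stands still between calls to the robot, and variables do not carry over. Pictures are saved under pics/ and viewed, at most 14 in all, crops included, and the job is handed in when it is done.

Besides the shell and the picture viewer there is one more tool, called after "Call:" as name(argument=value, ...), one argument or row to a line, values as JSON. arm_command: Moves the arm, as the interface text tells. Its arguments: {"type":"object","properties":{"plan":{"type":"array","items":{"type":"array"}},"fingers":{"type":"number"}},"required":["plan"]}

```bash
mkdir -p pics; ls; cat > h.py <<'E'
import numpy as np,cv2
from station import robot
def save(n,f):
    im=robot.get_image(n); cv2.imwrite(f,im["pixels"][:,:,::-1]); return im
def ray(im,u,v,z):
    R=cv2.Rodrigues(np.array(im["rvec"],float))[0]; t=np.array(im["tvec"],float).ravel()
    d=R.T@np.array([(u-im["cx"])/im["fx"],(v-im["cy"])/im["fy"],1]); c=-R.T@t
    return c+d*(z-c[2])/d[2]
def proj(im,P):
    K=np.array([[im["fx"],0,im["cx"]],[0,im["fy"],im["cy"]],[0,0,1.]])
    return cv2.projectPoints(np.array(P,float).reshape(-1,1,3),np.array(im["rvec"],float),np.array(im["tvec"],float),K,None)[0][:,0]
E
python3 - <<'E'
from h import *
np.set_printoptions(precision=3,suppress=True)
for n in("top","side"):
    im=save(n,f"pics/{n}0.png"); R=cv2.Rodrigues(np.array(im["rvec"],float))[0]; print(n,-R.T@np.array(im["tvec"]).ravel(),R[2],im["fx"])
o=robot.get_obs();print(o)
E
```

```text
pics
top [0.176 0.034 1.333] [ 0.2   -0.009 -0.98 ] 470.4100860743578
side [0.402 0.756 0.713] [ 0.019 -0.757 -0.653] 453.81597799065753
{'time': 0.1, 'joints': array([-1.254,  0.354,  1.634,  0.   ,  1.155, -0.002]), 'joint_vel': array([-0.001, -0.003, -0.001,  0.   , -0.002, -0.001]), 'tau': array([ -0.002, -60.636, -34.282,  -0.   ,   0.004,  -0.   ]), 'tcp_pos': array([ 0.196, -0.593,  0.217]), 'tcp_rot': array([[ 0.95 ,  0.313, -0.   ],
       [ 0.313, -0.95 ,  0.001],
       [ 0.   , -0.001, -1.   ]]), 'wrist_force': array([0.374, 0.182, 0.435]), 'ft_torque': array([-0.005,  0.008,  0.012]), 'finger_force': 0.0, 'gripper_width': 1.0036410616675373}
```

View pics/top0.png

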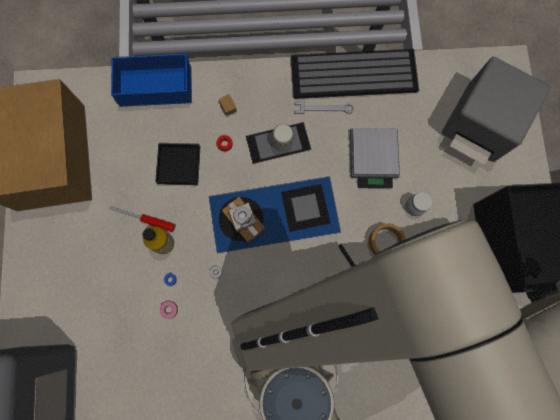

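View pics/side0.png

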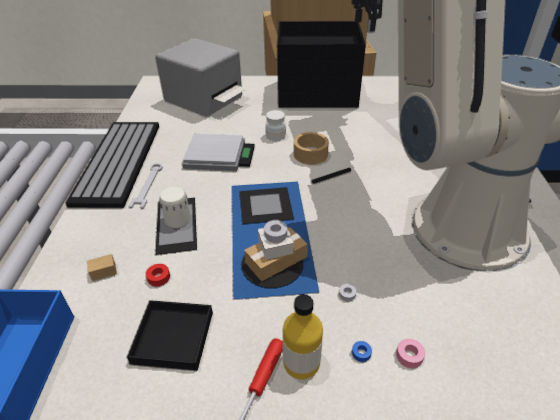

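Candidates for the bearing, in top-view pixels:
- Grey ring on the stack at (242,214)
- Small grey ring at (215,271)
- Red ring at (225,143), blue at (170,280) and pink at (169,309), which the task excludes

I choose the larger grey ring on the stack. The filter is at (283,134) on the oblong pad. The white jar at (419,203) is a look-alike. The stack stands on the round pad, and the square pad at (306,207) is free. I'll check this in close crops.

```bash
python3 - <<'E'
import cv2
a=cv2.imread("pics/top0.png")[110:260,150:350]; a=cv2.resize(a,None,fx=4,fy=4,interpolation=cv2.INTER_CUBIC); cv2.imwrite("pics/c1.png",a)
a=cv2.imread("pics/side0.png")[180:380,130:330]; a=cv2.resize(a,None,fx=3,fy=3,interpolation=cv2.INTER_CUBIC); cv2.imwrite("pics/c2.png",a)
E
```

```text
(no output)
```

View pics/c1.png

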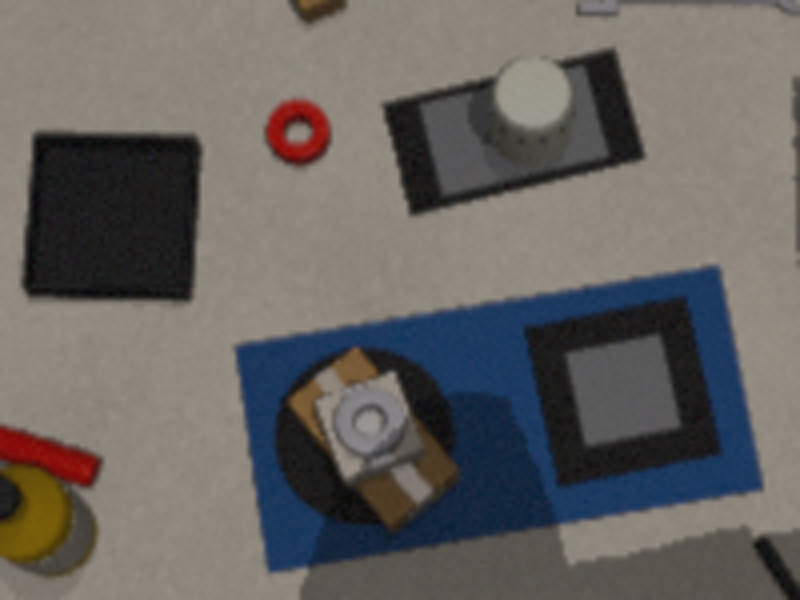

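View pics/c2.png

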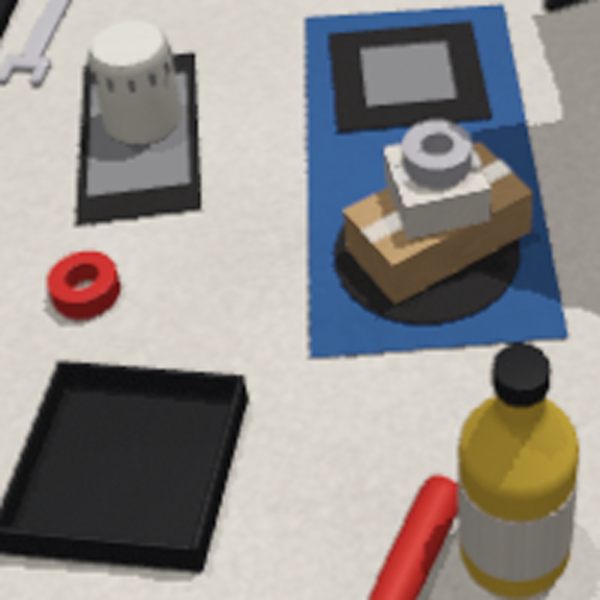

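The crops confirm it: the bearing lies on the square carton, which lies on the long carton, on the round pad. The filter is on the oblong pad, and the tray and square pad are empty. Next I fit known-size models to the corner pixels.

```bash
cat > fit.py <<'E'
from h import *
from scipy.optimize import least_squares
ims={n:robot.get_image(n) for n in("top","side")}
np.set_printoptions(precision=4,suppress=True)
T=lambda u,v:((u+.5)/4-.5+150,(v+.5)/4-.5+110)
S=lambda u,v:((u+.5)/3-.5+130,(v+.5)/3-.5+180)
def fit(name,obs,x0):
    # obs: (view, pixel, local xyz with z absolute)
    def f(p):
        c,s=np.cos(p[2]),np.sin(p[2]); r=[]
        for v,uv,l in obs:
            r+=list(proj(ims[v],[[p[0]+c*l[0]-s*l[1],p[1]+s*l[0]+c*l[1],l[2]]])[0]-uv)
        return r
    s=least_squares(f,x0,loss="soft_l1"); print(name,s.x,"deg",np.degrees(s.x[2]),"res px",np.round(np.reshape(s.fun,(-1,2)),1).tolist()); return s.x
def rect(a,b,z): return [(-a/2,-b/2,z),(a/2,-b/2,z),(a/2,b/2,z),(-a/2,b/2,z)]
E
python3 - <<'E'
from fit import *
im=ims["top"]
for n,u,v,z in[("sq",*T(525,327),.004),("sq",*T(685,297),.004),("sq",*T(720,453),.004),("sq",*T(560,487),.004),
 ("lg",*T(384,103),.003),("lg",*T(614,49),.003),("lg",*T(643,158),.003),("lg",*T(412,214),.003),
 ("tray",*T(36,132),.025),("tray",*T(200,136),.025),("tray",*T(191,300),.025),("tray",*T(25,296),.025),
 ("round",*T(365,436),.004),("filtop",*T(533,94),.08),("bearing",*T(370,421),.096),
 ("cl",*T(358,347),.044),("cl",*T(287,400),.044),("cl",*T(458,468),.044),("clbot",*T(393,533),.004),
 ("scale",376,152,.03),("bottle",148,234,.17),("redring",225,143,.01)]:
    print(n,ray(im,u,v,z))
im=ims["side"]
for n,u,v,z in[("bearing",*S(437,144),.096),("filtop",*S(130,46),.08),("cl",*S(344,212),.044),("cl",*S(531,180),.044),("cl",*S(481,143),.044),("clbot",*S(394,304),.004),
 ("cs",*S(385,150),.076),("cs",*S(402,198),.076),("cs",*S(492,186),.076),
 ("round r",*S(335,262),.004),("sq",*S(328,37),.004),("sq",*S(472,22),.004),("sq",*S(492,118),.004),("sq",*S(340,132),.004),
 ("lg",*S(87,60),.003),("lg",*S(193,54),.003),("lg",*S(201,206),.003),("lg",*S(75,224),.003),("tray",*S(58,362),.025),("tray",*S(246,377),.025),("redring",158,274,.015),("bottle",303,305,.17)]:
    print("S",n,ray(im,u,v,z))
E
```

```text
sq [ 0.5153 -0.0039  0.004 ]
sq [ 0.5316 -0.1219  0.004 ]
sq [ 0.4145 -0.1385  0.004 ]
sq [ 0.3961 -0.0222  0.004 ]
lg [0.6937 0.0915 0.003 ]
lg [ 0.7271 -0.083   0.003 ]
lg [ 0.64   -0.0988  0.003 ]
lg [0.606  0.0745 0.003 ]
tray [0.6766 0.3462 0.025 ]
tray [0.667  0.2262 0.025 ]
tray [0.543  0.2354 0.025 ]
tray [0.5525 0.3547 0.025 ]
round [0.4408 0.1157 0.004 ]
filtop [ 0.6647 -0.017   0.08  ]
bearing [0.4325 0.1063 0.096 ]
cl [0.497  0.1156 0.044 ]
cl [0.4615 0.1668 0.044 ]
cl [0.4067 0.0495 0.044 ]
clbot [0.3694 0.0986 0.004 ]
scale [ 0.6115 -0.2859  0.03  ]
bottle [0.3811 0.3393 0.17  ]
redring [0.6704 0.1532 0.01  ]
S bearing [0.4338 0.1049 0.096 ]
S filtop [ 0.6638 -0.014   0.08  ]
S cl [0.4973 0.1176 0.044 ]
S cl [0.3702 0.0855 0.044 ]
S cl [0.4051 0.0487 0.044 ]
S clbot [0.4624 0.1638 0.004 ]
S cs [0.4698 0.0901 0.076 ]
S cs [0.456  0.1352 0.076 ]
S cs [0.3974 0.1235 0.076 ]
S round r [0.5053 0.1271 0.004 ]
S sq [ 0.533  -0.1199  0.004 ]
S sq [ 0.4139 -0.1411  0.004 ]
S sq [ 0.397  -0.0218  0.004 ]
S sq [ 0.5132 -0.0046  0.004 ]
S lg [ 0.7271 -0.0893  0.003 ]
S lg [ 0.6418 -0.0979  0.003 ]
S lg [0.6071 0.0738 0.003 ]
S lg [0.6943 0.0926 0.003 ]
S tray [0.6683 0.2308 0.025 ]
S tray [0.549  0.2406 0.025 ]
S redring [0.67   0.1576 0.015 ]
S bottle [0.3843 0.3468 0.17  ]
```

```bash
cat > g.py <<'E'
# usage: python3 g.py x y z [closing-axis angle deg, world]
from h import *; import sys
a=[float(s) for s in sys.argv[1:]]; o=robot.get_obs(); R=np.array(o["tcp_rot"])
d=R.T@(np.array(a[:3])-o["tcp_pos"])/.04
print("pos",np.round(o["tcp_pos"],4),"units",np.round(d,3),"t",round(o["time"],2),"w",round(o["gripper_width"],3),"F",round(o["finger_force"],1),"j6",round(o["joints"][5],2))
c=np.degrees(np.arctan2(R[1,1],R[0,1])); print("closing axis",round(c%180,2),"tilt",np.round(R[:,2],3))
if len(a)>3:
    w=(a[3]-c+90)%180-90; print("turn units about tool z",round(-w/10,3))
E
python3 g.py .664 -.015 .2
```

```text
pos [ 0.1958 -0.5932  0.2169] units [ 15.646 -10.059   0.43 ] t 0.2 w 1.002 F 0.0 j6 -0.0
closing axis 108.27 tilt [-0.     0.001 -1.   ]
```

Call:
arm_command(
  plan=[
    [[0.97,-0.63,0],[0,0,0]],
    [[0.97,-0.63,0],[0,0,0]],
    [[0.97,-0.63,0],[0,0,0]],
    [[0.97,-0.63,0],[0,0,0]],
    [[0.97,-0.63,0],[0,0,0]],
    [[0.97,-0.63,0],[0,0,0]],
    [[0.97,-0.63,0],[0,0,0]],
    [[0.97,-0.63,0],[0,0,0]],
    [[0.97,-0.63,0],[0,0,0]],
    [[0.97,-0.63,0],[0,0,0]],
  ],
  fingers=1,
)

```text
time: 1.45
tcp_pos: [0.4861, -0.2313, 0.2173]
tcp_rot: [[0.95, 0.313, 0.0], [0.313, -0.95, -0.0], [0.0, 0.0, -1.0]]
wrist_force: [0.2, -0.2, 0.4]
gripper_width: 1.0
finger_force: 0.0
```

```bash
python3 g.py .664 -.015 .2
```

```text
pos [ 0.4861 -0.2313  0.2173] units [ 5.918 -3.741  0.433] t 1.45 w 1.0 F 0.0 j6 0.81
closing axis 108.27 tilt [ 0. -0. -1.]
```

Call:
arm_command(
  plan=[
    [[0.986,-0.624,0],[0,0,0]],
    [[0.986,-0.624,0],[0,0,0]],
    [[0.986,-0.624,0],[0,0,0]],
    [[0.986,-0.624,0],[0,0,0]],
    [[0.986,-0.624,0],[0,0,0]],
    [[0.986,-0.624,0],[0,0,0]],
    [[0,0,0],[0,0,0]],
    [[0,0,1],[0,0,0]],
    [[0,0,1],[0,0,0]],
    [[0,0,0],[0,0,0]],
  ],
)

```text
time: 2.7
tcp_pos: [0.6601, -0.0168, 0.1342]
tcp_rot: [[0.95, 0.313, -0.007], [0.313, -0.95, -0.0], [-0.006, -0.002, -1.0]]
wrist_force: [-0.8, -0.3, 0.1]
gripper_width: 1.0
finger_force: 0.0
```

```bash
python3 g.py .664 -.015 .055; python3 - <<'E'
from h import *
im=save("side","pics/s1.png")["pixels"]; im2=save("top","pics/t1.png")["pixels"]
cv2.imwrite("pics/c3.png",np.hstack([cv2.resize(im[100:300,100:300],(400,400)),cv2.resize(im2[80:280,150:350],(400,400))])[:,:,::-1])
E
```

```text
pos [ 0.6601 -0.0168  0.1342] units [ 0.119 -0.009  1.979] t 2.7 w 1.0 F 0.0 j6 1.22
closing axis 108.24 tilt [-0.007 -0.    -1.   ]
```

View pics/c3.png

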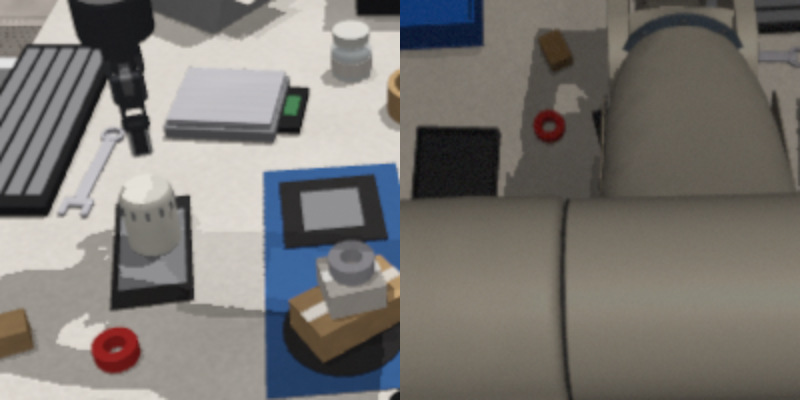

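The picture shows the fingers above the filter, whose top is at crop pixel (147,195). The near finger is toward the camera, in line with the filter. Descend and grip.

Call:
arm_command(
  plan=[
    [[0.05,0,0.98],[0,0,0]],
    [[0.05,0,0.98],[0,0,0]],
    [[0,0,0],[0,0,0]],
    [[0,0,0],[0,0,0]],
  ],
)

```text
time: 3.3
tcp_pos: [0.6685, -0.0152, 0.0614]
tcp_rot: [[0.95, 0.313, 0.003], [0.313, -0.95, -0.0], [0.003, 0.001, -1.0]]
wrist_force: [0.3, 0.9, 0.3]
gripper_width: 0.999
finger_force: 0.0
```

Call:
arm_command(
  plan=[
    [[0,0,0],[0,0,0]],
    [[0,0,0],[0,0,0]],
    [[0,0,0],[0,0,0]],
    [[0,0,0],[0,0,0]],
    [[0,0,0],[0,0,0]],
    [[0,0,0],[0,0,0]],
  ],
  fingers=0,
)

```text
time: 4.05
tcp_pos: [0.6691, -0.017, 0.0622]
tcp_rot: [[0.949, 0.314, 0.005], [0.314, -0.949, -0.003], [0.004, 0.004, -1.0]]
wrist_force: [-2.4, -8.4, 14.2]
gripper_width: 0.572
finger_force: 56.2
```

```bash
python3 g.py .664 -.015 .055
```

```text
pos [ 0.6691 -0.017   0.0622] units [-0.107 -0.088  0.178] t 4.05 w 0.572 F 56.2 j6 1.23
closing axis 108.3 tilt [ 0.005 -0.003 -1.   ]
```

The opening reads smaller than expected for a 60 mm can, and there is some upward force. I'll regrip 10 mm lower.

Call:
arm_command(
  plan=[
    [[0,0,0],[0,0,0]],
    [[0,0,0],[0,0,0]],
    [[0,0,0],[0,0,0]],
    [[-0.1,-0.05,0.13],[0,0,0]],
    [[0,0,0.12],[0,0,0]],
    [[0,0,0],[0,0,0]],
  ],
  fingers=1,
)

```text
time: 4.8
tcp_pos: [0.662, -0.0142, 0.0481]
tcp_rot: [[0.95, 0.313, -0.001], [0.313, -0.95, 0.0], [-0.001, -0.0, -1.0]]
wrist_force: [-0.0, -0.4, 0.2]
gripper_width: 0.995
finger_force: 0.0
```

Call:
arm_command(
  plan=[
    [[0,0,0],[0,0,0]],
    [[0,0,0],[0,0,0]],
    [[0,0,0],[0,0,0]],
    [[0,0,0],[0,0,0]],
    [[0,0,0],[0,0,0]],
    [[0,0,0],[0,0,0]],
  ],
  fingers=0,
)

```text
time: 5.55
tcp_pos: [0.6635, -0.0146, 0.05]
tcp_rot: [[0.95, 0.313, 0.002], [0.313, -0.95, -0.0], [0.002, 0.001, -1.0]]
wrist_force: [-0.6, -2.6, 5.6]
gripper_width: 0.661
finger_force: 62.4
```

```bash
python3 g.py .610 .2905 .15; python3 - <<'E'
from h import *
im=save("side","pics/s2.png")["pixels"]
cv2.imwrite("pics/c4.png",cv2.resize(im[100:280,100:280],(540,540))[:,:,::-1])
E
```

```text
pos [ 0.6635 -0.0146  0.05  ] units [ 1.124 -7.661 -2.504] t 5.55 w 0.661 F 62.4 j6 1.23
closing axis 108.26 tilt [ 0.002 -0.    -1.   ]
```

View pics/c4.png

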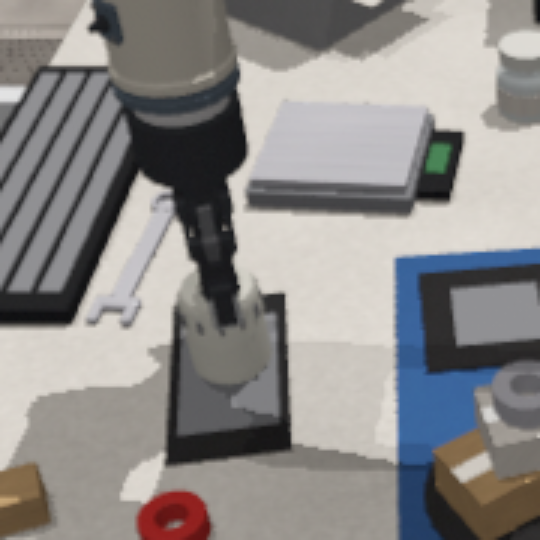

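The fingers now grip the straight side of the filter at crop (225,310), and it stands upright. Lift it and carry it to the tray.

Call:
arm_command(
  plan=[
    [[0,0,-0.8],[0,0,0]],
    [[0,0,-0.9],[0,0,0]],
    [[0,0,-0.8],[0,0,0]],
    [[0.14,-0.95,0],[0,0,0]],
    [[0.14,-0.96,0],[0,0,0]],
    [[0.14,-0.96,0],[0,0,0]],
    [[0.14,-0.96,0],[0,0,0]],
    [[0.14,-0.96,0],[0,0,0]],
    [[0.14,-0.96,0],[0,0,0]],
    [[0.14,-0.96,0],[0,0,0]],
  ],
)

```text
time: 6.85
tcp_pos: [0.6148, 0.254, 0.1484]
tcp_rot: [[0.95, 0.313, -0.001], [0.313, -0.95, -0.0], [-0.001, -0.0, -1.0]]
wrist_force: [-0.5, 0.4, -2.7]
gripper_width: 0.66
finger_force: 65.9
```

Call:
arm_command(
  plan=[
    [[0.14,-0.95,0],[0,0,0]],
    [[0,0,0],[0,0,0]],
    [[0,0,0.9],[0,0,0]],
    [[0,0,0],[0,0,0]],
  ],
)

```text
time: 7.35
tcp_pos: [0.6066, 0.2889, 0.1099]
tcp_rot: [[0.95, 0.313, -0.006], [0.313, -0.95, -0.003], [-0.007, 0.001, -1.0]]
wrist_force: [-0.4, -0.5, -4.0]
gripper_width: 0.66
finger_force: 66.0
```

```bash
python3 g.py .610 .2905 .052;python3 - <<'E'
from h import *
im=save("side","pics/s3.png")["pixels"]
cv2.imwrite("pics/c5.png",cv2.resize(im[180:380,90:290],(500,500))[:,:,::-1])
E
```

```text
pos [0.6066 0.2889 0.1099] units [ 0.102 -0.012  1.448] t 7.35 w 0.66 F 66.0 j6 1.69
closing axis 108.25 tilt [-0.006 -0.003 -1.   ]
```

View pics/c5.png

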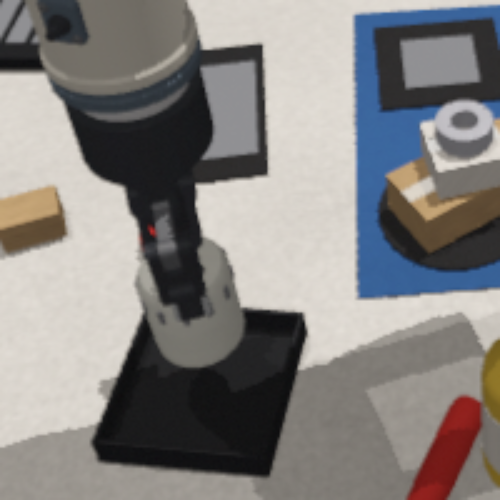

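The filter hangs upright above the tray. Lower it.

Call:
arm_command(
  plan=[
    [[0.1,0,0.8],[0,0,0]],
    [[0,0,0.4],[0,0,0]],
    [[0,0,0.15],[0,0,0]],
    [[0,0,0.05],[0,0,0]],
    [[0,0,0],[0,0,0]],
  ],
)

```text
time: 8.02
tcp_pos: [0.6132, 0.2921, 0.0577]
tcp_rot: [[0.95, 0.313, 0.001], [0.313, -0.95, 0.0], [0.001, -0.0, -1.0]]
wrist_force: [-0.2, -0.2, -3.0]
gripper_width: 0.661
finger_force: 66.0
```

```bash
python3 g.py .610 .2905 .051
```

```text
pos [0.6132 0.2921 0.0577] units [-0.09   0.014  0.167] t 8.03 w 0.661 F 66.0 j6 1.69
closing axis 108.27 tilt [ 0.001  0.    -1.   ]
```

Call:
arm_command(
  plan=[
    [[0,0,0.08],[0,0,0]],
    [[0,0,0.05],[0,0,0]],
    [[0,0,0.04],[0,0,0]],
    [[0,0,0],[0,0,0]],
    [[0,0,0],[0,0,0]],
  ],
)

```text
time: 8.65
tcp_pos: [0.6135, 0.2922, 0.0511]
tcp_rot: [[0.95, 0.313, 0.001], [0.313, -0.95, 0.001], [0.002, -0.0, -1.0]]
wrist_force: [-0.9, -0.9, 5.4]
gripper_width: 0.669
finger_force: 67.0
```

The filter is on the tray floor. Release it and rise.

Call:
arm_command(
  plan=[
    [[0,0,0],[0,0,0]],
    [[0,0,0],[0,0,0]],
    [[0,0,0],[0,0,0]],
    [[0,0,0],[0,0,0]],
    [[0,0,-0.5],[0,0,0]],
    [[0,0,-0.8],[0,0,0]],
    [[0,0,-0.9],[0,0,0]],
    [[0,0,-0.9],[0,0,0]],
    [[0,0,-0.5],[0,0,0]],
    [[0,0,0],[0,0,0]],
  ],
  fingers=1,
)

```text
time: 9.9
tcp_pos: [0.6137, 0.2924, 0.1962]
tcp_rot: [[0.95, 0.313, 0.003], [0.313, -0.95, 0.001], [0.003, -0.0, -1.0]]
wrist_force: [0.2, -0.9, 0.0]
gripper_width: 0.999
finger_force: 0.0
```

```bash
python3 g.py .433 .1055 .2 11
```

```text
pos [0.6137 0.2924 0.1962] units [-5.754  3.021 -0.117] t 9.9 w 0.999 F 0.0 j6 1.69
closing axis 108.26 tilt [ 0.003  0.001 -1.   ]
turn units about tool z -8.274
```

Call:
arm_command(
  plan=[
    [[-0.96,0.503,0],[0,0,0]],
    [[-0.96,0.503,0],[0,0,0]],
    [[-0.96,0.503,0],[0,0,0]],
    [[-0.96,0.503,0],[0,0,0]],
    [[-0.96,0.503,0],[0,0,0]],
    [[-0.96,0.503,0],[0,0,0]],
    [[0,0,0],[0,0,0]],
    [[0,0,0.8],[0,0,0]],
    [[0,0,0.8],[0,0,0]],
    [[0,0,0],[0,0,0]],
  ],
)

```text
time: 11.15
tcp_pos: [0.4302, 0.105, 0.1278]
tcp_rot: [[0.95, 0.314, -0.005], [0.314, -0.95, -0.001], [-0.005, -0.001, -1.0]]
wrist_force: [-0.0, -0.1, 0.2]
gripper_width: 1.0
finger_force: 0.0
```

```bash
python3 g.py .433 .1055 .093; python3 - <<'E'
from h import *
im=save("side","pics/s4.png")["pixels"]
cv2.imwrite("pics/c6.png",np.hstack([cv2.resize(im[150:300,200:350],(450,450)),cv2.resize(im[270:390,100:220],(300,450))])[:,:,::-1])
E
```

```text
pos [0.4302 0.105  0.1278] units [0.074 0.011 0.869] t 11.15 w 1.0 F 0.0 j6 1.49
closing axis 108.27 tilt [-0.005 -0.001 -1.   ]
```

View pics/c6.png

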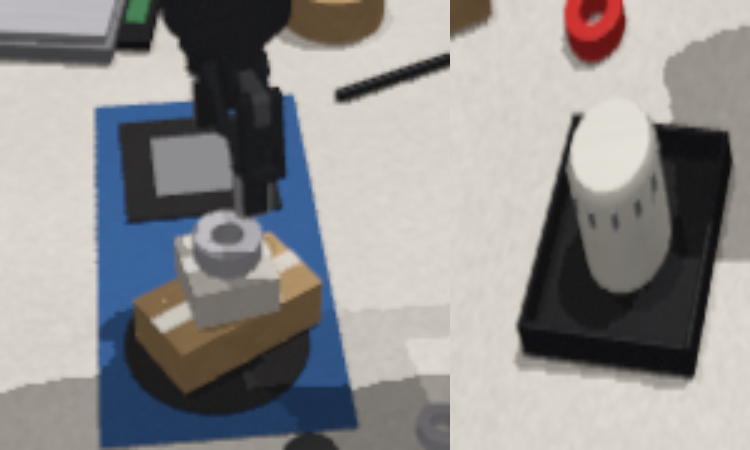

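The filter stands in the tray, and the fingers are above the bearing at crop (228,233). Grip the bearing.

Call:
arm_command(
  plan=[
    [[0.04,0,0.4],[0,0,0]],
    [[0.02,0,0.3],[0,0,0]],
    [[0,0,0.1],[0,0,0]],
    [[0,0,0],[0,0,0]],
    [[0,0,0],[0,0,0]],
  ],
)

```text
time: 11.82
tcp_pos: [0.4344, 0.1059, 0.0985]
tcp_rot: [[0.95, 0.313, 0.001], [0.313, -0.95, 0.0], [0.001, 0.0, -1.0]]
wrist_force: [0.4, 0.4, 0.6]
gripper_width: 1.001
finger_force: 0.0
```

Call:
arm_command(
  plan=[
    [[0,0,0],[0,0,0]],
    [[0,0,0],[0,0,0]],
    [[0,0,0],[0,0,0]],
    [[0,0,0],[0,0,0]],
    [[0,0,0],[0,0,0]],
    [[0,0,0],[0,0,0]],
    [[0,0,0],[0,0,0]],
  ],
  fingers=0,
)

```text
time: 12.7
tcp_pos: [0.4341, 0.1058, 0.0981]
tcp_rot: [[0.95, 0.313, -0.0], [0.313, -0.95, -0.0], [-0.0, -0.0, -1.0]]
wrist_force: [-1.4, -0.2, 0.6]
gripper_width: -0.001
finger_force: 0.0
```

```bash
python3 g.py .60 -.28 .15; python3 - <<'E'
from h import *
im=robot.get_image("top")
for a in[(362,137),(397,137),(397,174),(352,174)]: print(ray(im,*a,.03))
E
```

```text
pos [0.4341 0.1058 0.0981] units [ 0.914 10.459 -1.299] t 12.7 w -0.001 F 0.0 j6 1.49
closing axis 108.26 tilt [-0. -0. -1.]
[ 0.65957509 -0.24950676  0.03      ]
[ 0.65398978 -0.35169856  0.03      ]
[ 0.5420133  -0.33973886  0.03      ]
[ 0.54905571 -0.21049161  0.03      ]
```

The fingers shut on nothing, so I'll look.

```bash
python3 - <<'E'
from h import *
im=save("side","pics/s5.png")["pixels"]
cv2.imwrite("pics/c7.png",cv2.resize(im[150:330,200:380],(540,540))[:,:,::-1])
E
```

```text
(no output)
```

View pics/c7.png

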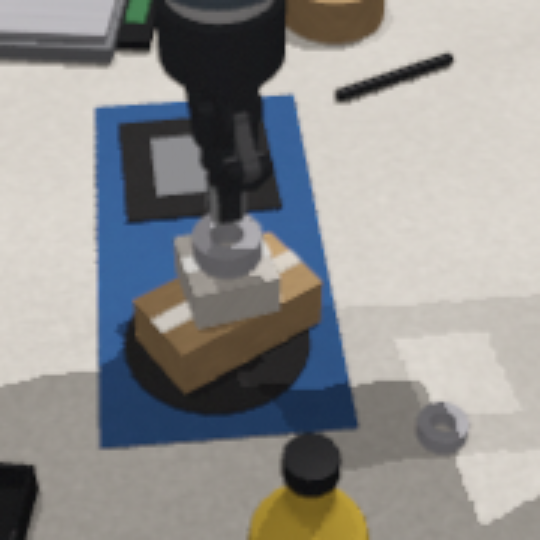

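```bash
python3 - <<'E'
from h import *
im=robot.get_image("side")
for z in(.07,.08,.09,.1,.11): print(z,(proj(im,[[.4341,.1058,z]])[0]-[200,150])*3)
E
```

```text
0.07 [226.23532004 262.08955831]
0.08 [225.96469361 251.377022  ]
0.09 [225.6901396  240.50901512]
0.1 [225.41157186 229.48212843]
0.11 [225.12890175 218.29285225]
```

The shut tips appear to end above the bearing, near crop (228,220), and the bearing has not moved. So the tips sit higher than the stated TCP offset implies. I'll probe the true tip height on clear bench with the fingers shut.

Call:
arm_command(
  plan=[
    [[0,0,-0.7],[0,0,0]],
    [[0,0,-0.5],[0,0,0]],
    [[0.94,0.36,0],[0,0,0]],
    [[0.94,0.36,0],[0,0,0]],
    [[0.94,0.36,0],[0,0,0]],
    [[0,0,0],[0,0,0]],
    [[0,0,0.8],[0,0,0]],
    [[0,0,0.8],[0,0,0]],
    [[0,0,0.7],[0,0,0]],
    [[0,0,0],[0,0,0]],
  ],
  fingers=0,
)

```text
time: 14.1
tcp_pos: [0.5521, 0.0999, 0.0523]
tcp_rot: [[0.95, 0.314, -0.005], [0.314, -0.95, -0.001], [-0.005, -0.001, -1.0]]
wrist_force: [0.2, 0.6, 1.2]
gripper_width: 0.001
finger_force: 0.0
```

Call:
arm_command(
  plan=[
    [[0,0,0],[0,0,0]],
    [[0,0,0.1],[0,0,0]],
    [[0,0,0.1],[0,0,0]],
    [[0,0,0],[0,0,0]],
  ],
)

```text
time: 14.6
tcp_pos: [0.5547, 0.1001, 0.0461]
tcp_rot: [[0.95, 0.313, -0.0], [0.313, -0.95, -0.0], [-0.0, -0.0, -1.0]]
wrist_force: [0.6, -0.3, -1.0]
gripper_width: 0.004
finger_force: 0.0
```

```bash
python3 - <<'E'
from h import *
o=robot.get_obs(); print(o["tcp_pos"])
im=save("side","pics/s6.png")
for dz in(-.03,-.019,0,.01,.02): print(dz,(proj(im,[o["tcp_pos"]+[0,0,dz]])[0]))
cv2.imwrite("pics/c8.png",cv2.resize(im["pixels"][130:330,150:350],(600,600))[:,:,::-1])
E
```

```text
[0.55472642 0.10013742 0.04610638]
-0.03 [218.62502413 253.2572517 ]
-0.019 [218.09964865 249.62049323]
0 [217.17317258 243.20723297]
0.01 [216.67561016 239.76300229]
0.02 [216.17100081 236.26999128]
```

View pics/c8.png

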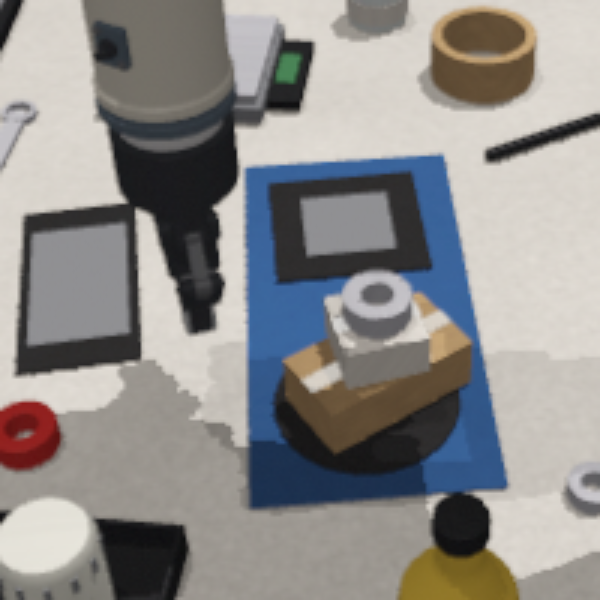

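The shut tips are at crop (203,330), which matches a point about 10 mm above the reported TCP. I'll confirm by touching the bench.

Call:
arm_command(
  plan=[
    [[0,0,0.5],[0,0,0]],
    [[0,0,0.3],[0,0,0]],
    [[0,0,0.1],[0,0,0]],
    [[0,0,0.05],[0,0,0]],
    [[0,0,0],[0,0,0]],
  ],
)

```text
time: 15.28
tcp_pos: [0.555, 0.1002, 0.0083]
tcp_rot: [[0.95, 0.313, 0.0], [0.313, -0.95, 0.0], [0.0, 0.0, -1.0]]
wrist_force: [-0.5, -0.8, 0.7]
gripper_width: 0.001
finger_force: 0.0
```

Call:
arm_command(
  plan=[
    [[0,0,0.1],[0,0,0]],
    [[0,0,0.05],[0,0,0]],
    [[0,0,0],[0,0,0]],
  ],
)

```text
time: 15.65
tcp_pos: [0.5547, 0.1001, 0.002]
tcp_rot: [[0.95, 0.313, -0.0], [0.313, -0.95, -0.0], [-0.0, -0.0, -1.0]]
wrist_force: [0.3, -0.1, -0.4]
gripper_width: 0.003
finger_force: 0.0
```

Call:
arm_command(
  plan=[
    [[0,0,0.1],[0,0,0]],
    [[0,0,0.05],[0,0,0]],
    [[0,0,0],[0,0,0]],
  ],
)

```text
time: 16.02
tcp_pos: [0.5546, 0.1002, -0.0042]
tcp_rot: [[0.95, 0.313, -0.001], [0.313, -0.95, -0.0], [-0.001, -0.0, -1.0]]
wrist_force: [-0.1, -0.1, -0.0]
gripper_width: 0.001
finger_force: 0.0
```

Call:
arm_command(
  plan=[
    [[0,0,0.07],[0,0,0]],
    [[0,0,0],[0,0,0]],
    [[0,0,0],[0,0,0]],
  ],
)

```text
time: 16.4
tcp_pos: [0.5548, 0.1002, -0.0067]
tcp_rot: [[0.95, 0.313, -0.0], [0.313, -0.95, -0.0], [-0.0, -0.0, -1.0]]
wrist_force: [-0.8, -0.2, -0.1]
gripper_width: 0.002
finger_force: 0.0
```

Call:
arm_command(
  plan=[
    [[0,0,0.07],[0,0,0]],
    [[0,0,0],[0,0,0]],
    [[0,0,0],[0,0,0]],
  ],
)

```text
time: 16.77
tcp_pos: [0.5548, 0.1002, -0.0096]
tcp_rot: [[0.95, 0.313, -0.0], [0.313, -0.95, -0.0], [-0.0, -0.0, -1.0]]
wrist_force: [-0.8, 0.3, 0.6]
gripper_width: -0.001
finger_force: 0.0
```

Call:
arm_command(
  plan=[
    [[0,0,0.05],[0,0,0]],
    [[0,0,0],[0,0,0]],
    [[0,0,0],[0,0,0]],
  ],
)

```text
time: 17.15
tcp_pos: [0.5548, 0.1002, -0.0115]
tcp_rot: [[0.95, 0.314, -0.0], [0.314, -0.95, -0.0], [-0.0, -0.0, -1.0]]
wrist_force: [0.3, -0.4, 0.6]
gripper_width: -0.002
finger_force: 0.0
```

Call:
arm_command(
  plan=[
    [[0,0,0.05],[0,0,0]],
    [[0,0,0],[0,0,0]],
    [[0,0,0],[0,0,0]],
  ],
)

```text
time: 17.52
tcp_pos: [0.5548, 0.1002, -0.0135]
tcp_rot: [[0.95, 0.313, -0.0], [0.313, -0.95, 0.0], [-0.0, -0.0, -1.0]]
wrist_force: [1.1, 0.2, 0.4]
gripper_width: -0.002
finger_force: 0.0
```

Call:
arm_command(
  plan=[
    [[0,0,0.05],[0,0,0]],
    [[0,0,0],[0,0,0]],
    [[0,0,0],[0,0,0]],
  ],
)

```text
time: 17.9
tcp_pos: [0.555, 0.1002, -0.014]
tcp_rot: [[0.95, 0.313, 0.0], [0.313, -0.95, 0.0], [0.0, 0.0, -1.0]]
wrist_force: [-6.7, -1.2, 21.6]
gripper_width: 0.003
finger_force: 10.3
```

Call:
arm_command(
  plan=[
    [[0,0,0.05],[0,0,0]],
    [[0,0,0],[0,0,0]],
    [[0,0,0],[0,0,0]],
  ],
)

```text
time: 18.27
tcp_pos: [0.555, 0.1002, -0.0141]
tcp_rot: [[0.95, 0.313, 0.0], [0.313, -0.95, 0.0], [0.0, 0.0, -1.0]]
wrist_force: [-12.7, -1.6, 46.2]
gripper_width: 0.002
finger_force: 22.9
```

Contact is at reported z = −0.014, so true z ≈ reported + 33 mm. I'll use that correction from here on. Back to the bearing.

Call:
arm_command(
  plan=[
    [[0,0,-0.5],[0,0,0]],
    [[0,0,-1],[0,0,0]],
    [[0,0,-1],[0,0,0]],
    [[0,0,-0.9],[0,0,0]],
    [[0,0,0],[0,0,0]],
    [[-0.94,-0.36,0],[0,0,0]],
    [[-0.94,-0.36,0],[0,0,0]],
    [[-0.94,-0.36,0],[0,0,0]],
    [[0,0,0],[0,0,0]],
    [[0,0,0],[0,0,0]],
  ],
  fingers=1,
)

```text
time: 19.52
tcp_pos: [0.4348, 0.106, 0.1183]
tcp_rot: [[0.95, 0.314, 0.001], [0.314, -0.95, 0.0], [0.001, 0.0, -1.0]]
wrist_force: [0.6, -0.0, 1.0]
gripper_width: 0.997
finger_force: 0.0
```

```bash
python3 g.py .433 .1055 .061
```

```text
pos [0.4348 0.106  0.1183] units [-0.048 -0.003  1.433] t 19.52 w 0.997 F 0.0 j6 1.49
closing axis 108.28 tilt [ 0.001  0.    -1.   ]
```

Call:
arm_command(
  plan=[
    [[0,0,0.6],[0,0,0]],
    [[0,0,0.5],[0,0,0]],
    [[0,0,0.25],[0,0,0]],
    [[0,0,0.05],[0,0,0]],
    [[0,0,0],[0,0,0]],
  ],
)

```text
time: 20.15
tcp_pos: [0.4347, 0.1059, 0.0627]
tcp_rot: [[0.95, 0.313, 0.0], [0.313, -0.95, 0.0], [0.0, 0.0, -1.0]]
wrist_force: [0.4, 0.6, 0.2]
gripper_width: 0.997
finger_force: 0.0
```

Call:
arm_command(
  plan=[
    [[0,0,0],[0,0,0]],
    [[0,0,0],[0,0,0]],
    [[0,0,0],[0,0,0]],
    [[0,0,0],[0,0,0]],
    [[0,0,0],[0,0,0]],
    [[0,0,0],[0,0,0]],
    [[0,0,0],[0,0,0]],
  ],
  fingers=0,
)

```text
time: 21.02
tcp_pos: [0.4345, 0.1059, 0.0634]
tcp_rot: [[0.95, 0.314, 0.001], [0.314, -0.95, 0.0], [0.001, 0.0, -1.0]]
wrist_force: [-2.4, -0.8, 12.1]
gripper_width: 0.532
finger_force: 59.4
```

```bash
python3 g.py .60 -.28 .15
```

```text
pos [0.4345 0.1059 0.0634] units [ 0.905 10.458 -2.161] t 21.02 w 0.532 F 59.4 j6 1.49
closing axis 108.28 tilt [ 0.001  0.    -1.   ]
```

Call:
arm_command(
  plan=[
    [[0,0,-0.7],[0,0,0]],
    [[0,0,-0.8],[0,0,0]],
    [[0.8,0,0],[0,0,0]],
    [[0.8,0,0],[0,0,0]],
    [[0.8,0,0],[0,0,0]],
    [[0.78,0,0],[0,0,0]],
    [[0,0,0.8],[0,0,0]],
    [[0,0,0.9],[0,0,0]],
    [[0,0,0.8],[0,0,0]],
    [[0,0,0.4],[0,0,0]],
  ],
)

```text
time: 22.28
tcp_pos: [0.5538, 0.1455, 0.0049]
tcp_rot: [[0.95, 0.313, -0.002], [0.313, -0.95, -0.001], [-0.002, -0.0, -1.0]]
wrist_force: [-0.3, -0.5, -1.6]
gripper_width: 0.533
finger_force: 61.6
```

Call:
arm_command(
  plan=[
    [[0,0,0.2],[0,0,0]],
    [[0,0,0.1],[0,0,0]],
    [[0,0,0],[0,0,0]],
    [[0,0,0],[0,0,0]],
  ],
)

```text
time: 22.78
tcp_pos: [0.5555, 0.1459, -0.0047]
tcp_rot: [[0.95, 0.313, 0.001], [0.313, -0.95, 0.0], [0.001, 0.0, -1.0]]
wrist_force: [1.0, 0.9, -2.0]
gripper_width: 0.528
finger_force: 61.6
```

Call:
arm_command(
  plan=[
    [[0,0,0.1],[0,0,0]],
    [[0,0,0.05],[0,0,0]],
    [[0,0,0],[0,0,0]],
    [[0,0,0],[0,0,0]],
  ],
)

```text
time: 23.28
tcp_pos: [0.5549, 0.1457, -0.0115]
tcp_rot: [[0.95, 0.313, -0.0], [0.313, -0.95, -0.0], [-0.0, -0.0, -1.0]]
wrist_force: [0.7, -0.6, -0.8]
gripper_width: 0.529
finger_force: 61.6
```

Call:
arm_command(
  plan=[
    [[0,0,0.06],[0,0,0]],
    [[0,0,0],[0,0,0]],
    [[0,0,0],[0,0,0]],
  ],
)

```text
time: 23.65
tcp_pos: [0.5549, 0.1457, -0.014]
tcp_rot: [[0.95, 0.313, -0.0], [0.313, -0.95, -0.0], [-0.0, -0.0, -1.0]]
wrist_force: [0.2, 0.7, -1.5]
gripper_width: 0.529
finger_force: 61.6
```

Call:
arm_command(
  plan=[
    [[0,0,0.05],[0,0,0]],
    [[0,0,0],[0,0,0]],
    [[0,0,0],[0,0,0]],
  ],
)

```text
time: 24.02
tcp_pos: [0.5551, 0.1458, -0.0145]
tcp_rot: [[0.95, 0.313, 0.0], [0.313, -0.95, 0.0], [0.0, 0.0, -1.0]]
wrist_force: [-5.5, -2.1, 16.5]
gripper_width: 0.531
finger_force: 63.3
```

The bearing is on the bench. Release it, rise, and re-measure the stack.

Call:
arm_command(
  plan=[
    [[0,0,0],[0,0,0]],
    [[0,0,0],[0,0,0]],
    [[0,0,0],[0,0,0]],
    [[0,0,-0.5],[0,0,0]],
    [[0,0,-1],[0,0,0]],
    [[0,0,-1],[0,0,0]],
    [[0,0,-1],[0,0,0]],
    [[0,0,-1],[0,0,0]],
    [[0,0,0],[0,0,0]],
  ],
  fingers=1,
)

```text
time: 25.15
tcp_pos: [0.5572, 0.1463, 0.1687]
tcp_rot: [[0.95, 0.313, 0.007], [0.313, -0.95, 0.002], [0.007, 0.0, -1.0]]
wrist_force: [-0.3, 1.1, -0.5]
gripper_width: 1.003
finger_force: 0.0
```

```bash
python3 - <<'E'
from h import *
im=save("side","pics/s7.png")["pixels"]
cv2.imwrite("pics/c9.png",cv2.resize(im[200:350,180:330],(600,600),interpolation=cv2.INTER_CUBIC)[:,:,::-1])
E
```

```text
(no output)
```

View pics/c9.png

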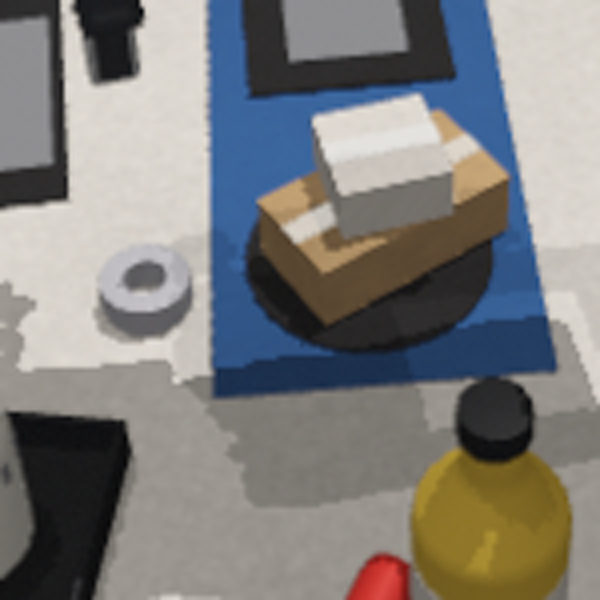

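Picture: the bearing lies at (145,290), and the square carton's top corners are at (312,115), (420,95), (452,170) and (336,195). I fit both cartons.

```bash
python3 - <<'E'
from fit import *
C=lambda u,v:np.array(((u+.5)/4-.5+180,(v+.5)/4-.5+200))
h=.029
for n,u,v,z in[("c",312,115,.0776),("c",420,95,.0776),("c",452,170,.0776),("c",336,195,.0776)]: print(ray(ims["side"],*C(u,v),z))
o=[("side",C(312,115),(h,-h,.0776)),("side",C(420,95),(-h,-h,.0776)),("side",C(452,170),(-h,h,.0776)),("side",C(336,195),(h,h,.0776)),
("side",C(342,238),(h,h,.0456)),("side",C(451,215),(-h,h,.0456))]
fit("cs",o,[.43,.1,.2])
a,b=.0575,.031
o=[("side",C(258,202),(a,-b,.0456)),("side",C(322,273),(a,b,.0456)),("side",C(325,327),(a,b,.0056)),("side",C(509,178),(-a,b,.0456)),("side",C(506,222),(-a,b,.0056)),("side",C(440,112),(-a,-b,.0456)),
("top",np.array(T(358,347)),(a,-b,.0456)),("top",np.array(T(287,400)),(a,b,.0456)),("top",np.array(T(458,468)),(-a,-b,.0456)),("top",np.array(T(393,533)),(-a,b,.0056))]
fit("cl",o,[.43,.1,.65])
E
python3 g.py .433 .105 .1 15
```

```text
[0.4707 0.088  0.0776]
[0.4161 0.0725 0.0776]
[0.3995 0.1264 0.0776]
[0.4556 0.144  0.0776]
cs [0.4354 0.1073 0.2893] deg 16.57553713219351 res px [[-0.4, -0.1], [0.1, -0.4], [0.1, 0.2], [0.4, -0.2], [-0.6, 0.3], [0.2, 0.2]]
cl [0.4341 0.1077 0.6339] deg 36.318009443733864 res px [[-0.5, -0.7], [0.2, 0.4], [0.2, 0.2], [0.3, -0.5], [0.6, 1.8], [-0.1, -0.9], [-0.5, -0.7], [-0.0, -0.3], [0.3, 0.1], [-0.0, -0.1]]
pos [0.5544 0.1456 0.164 ] units [-3.198  0.012  1.601] t 25.3 w 0.999 F 0.0 j6 1.51
closing axis 108.26 tilt [-0.001 -0.    -1.   ]
turn units about tool z -8.674
```

Call:
arm_command(
  plan=[
    [[-0.78,-0.006,0],[0,0,0]],
    [[-0.78,-0.006,0],[0,0,0]],
    [[-0.78,-0.006,0],[0,0,0]],
    [[-0.78,-0.006,0],[0,0,0]],
    [[0,0,0],[0,0,0.17]],
    [[0,0,0],[0,0,0]],
    [[0,0,0.7],[0,0,0]],
    [[0,0,0.7],[0,0,0]],
    [[0,0,0],[0,0,0]],
  ],
)

```text
time: 26.42
tcp_pos: [0.4353, 0.1073, 0.1064]
tcp_rot: [[0.958, 0.285, -0.004], [0.285, -0.958, -0.001], [-0.004, -0.0, -1.0]]
wrist_force: [0.9, 0.8, 0.6]
gripper_width: 0.998
finger_force: 0.0
```

```bash
python3 g.py .4354 .1073 .035 106.6
```

```text
pos [0.4353 0.1073 0.1064] units [0.009 0.002 1.785] t 26.43 w 0.998 F 0.0 j6 1.52
closing axis 106.58 tilt [-0.004 -0.001 -1.   ]
turn units about tool z -0.002
```

Call:
arm_command(
  plan=[
    [[0,0,0.7],[0,0,0]],
    [[0,0,0.7],[0,0,0]],
    [[0,0,0.3],[0,0,0]],
    [[0,0,0],[0,0,0]],
    [[0,0,0],[0,0,0]],
  ],
)

```text
time: 27.05
tcp_pos: [0.437, 0.1077, 0.041]
tcp_rot: [[0.958, 0.285, 0.001], [0.285, -0.958, 0.0], [0.001, 0.0, -1.0]]
wrist_force: [-0.3, 0.9, 0.2]
gripper_width: 0.997
finger_force: 0.0
```

Call:
arm_command(
  plan=[
    [[0,0,0],[0,0,0]],
    [[0,0,0],[0,0,0]],
    [[0,0,0],[0,0,0]],
    [[0,0,0],[0,0,0]],
    [[0,0,0],[0,0,0]],
    [[0,0,0],[0,0,0]],
    [[0,0,0],[0,0,0]],
  ],
  fingers=0,
)

```text
time: 27.92
tcp_pos: [0.4367, 0.1077, 0.0411]
tcp_rot: [[0.958, 0.285, 0.001], [0.285, -0.958, 0.0], [0.001, 0.0, -1.0]]
wrist_force: [-3.1, 0.5, 11.0]
gripper_width: 0.665
finger_force: 62.4
```

```bash
python3 g.py .4644 -.0717 .1 98.6
```

```text
pos [0.4367 0.1077 0.0411] units [-0.613  4.496 -1.473] t 27.93 w 0.665 F 62.4 j6 1.52
closing axis 106.58 tilt [ 0.001  0.    -1.   ]
turn units about tool z 0.798
```

Call:
arm_command(
  plan=[
    [[0,0,-0.6],[0,0,0]],
    [[0,0,-0.7],[0,0,0]],
    [[-0.116,0.9,0],[0,0,0]],
    [[-0.116,0.9,0],[0,0,0]],
    [[-0.116,0.9,0],[0,0,0]],
    [[-0.116,0.9,0],[0,0,0]],
    [[-0.116,0.9,0],[0,0,0]],
    [[0,0,0],[0,0,0.8]],
    [[0,0,0],[0,0,0]],
    [[0,0,0],[0,0,0]],
  ],
)

```text
time: 29.18
tcp_pos: [0.465, -0.0713, 0.0921]
tcp_rot: [[0.988, 0.152, -0.0], [0.152, -0.988, 0.0], [-0.0, -0.0, -1.0]]
wrist_force: [-0.6, -0.5, -2.4]
gripper_width: 0.665
finger_force: 66.5
```

```bash
python3 g.py .4657 -.0717 .001 98.6
```

```text
pos [ 0.465  -0.0713  0.0921] units [0.017 0.012 2.277] t 29.18 w 0.665 F 66.5 j6 1.26
closing axis 98.75 tilt [-0.  0. -1.]
turn units about tool z 0.015
```

Call:
arm_command(
  plan=[
    [[0.02,0.01,0.8],[0,0,0]],
    [[0,0,0.8],[0,0,0]],
    [[0,0,0.4],[0,0,0]],
    [[0,0,0.15],[0,0,0]],
    [[0,0,0],[0,0,0]],
    [[0,0,0],[0,0,0]],
  ],
)

```text
time: 29.92
tcp_pos: [0.4668, -0.072, 0.0069]
tcp_rot: [[0.989, 0.149, 0.001], [0.149, -0.989, -0.0], [0.001, 0.0, -1.0]]
wrist_force: [0.2, 0.5, -2.3]
gripper_width: 0.661
finger_force: 66.3
```

Call:
arm_command(
  plan=[
    [[0,0,0.07],[0,0,0]],
    [[0,0,0],[0,0,0]],
    [[0,0,0],[0,0,0]],
  ],
)

```text
time: 30.3
tcp_pos: [0.4661, -0.072, 0.0034]
tcp_rot: [[0.989, 0.149, 0.0], [0.149, -0.989, -0.0], [0.0, 0.0, -1.0]]
wrist_force: [0.2, -0.1, -2.3]
gripper_width: 0.661
finger_force: 66.3
```

Call:
arm_command(
  plan=[
    [[0,0,0.06],[0,0,0]],
    [[0,0,0],[0,0,0]],
    [[0,0,0],[0,0,0]],
  ],
)

```text
time: 30.68
tcp_pos: [0.4663, -0.0719, 0.0012]
tcp_rot: [[0.989, 0.149, 0.0], [0.149, -0.989, -0.0], [0.0, 0.0, -1.0]]
wrist_force: [-1.2, 0.6, 5.8]
gripper_width: 0.666
finger_force: 67.3
```

Call:
arm_command(
  plan=[
    [[0,0,0.04],[0,0,0]],
    [[0,0,0],[0,0,0]],
    [[0,0,0],[0,0,0]],
  ],
)

```text
time: 31.05
tcp_pos: [0.4663, -0.072, 0.0011]
tcp_rot: [[0.989, 0.149, 0.001], [0.149, -0.989, -0.0], [0.001, 0.0, -1.0]]
wrist_force: [-8.2, 2.5, 33.6]
gripper_width: 0.667
finger_force: 70.7
```

Seated. Release and go to the long carton.

Call:
arm_command(
  plan=[
    [[0,0,-0.06],[0,0,0]],
    [[0,0,0],[0,0,0]],
    [[0,0,0],[0,0,0]],
    [[0,0,0],[0,0,0]],
    [[0,0,-0.4],[0,0,0]],
    [[0,0,-0.8],[0,0,0]],
    [[0,0,-0.9],[0,0,0]],
    [[0,0,-0.6],[0,0,0]],
    [[0,0,0],[0,0,0]],
    [[0,0,0],[0,0,0]],
  ],
  fingers=1,
)

```text
time: 32.3
tcp_pos: [0.4657, -0.0719, 0.1096]
tcp_rot: [[0.989, 0.149, -0.0], [0.149, -0.989, 0.0], [-0.0, -0.0, -1.0]]
wrist_force: [-0.6, 0.6, -0.4]
gripper_width: 1.001
finger_force: 0.0
```

```bash
python3 g.py .4341 .1077 .1 126.3
```

```text
pos [ 0.4657 -0.0719  0.1096] units [-0.113 -4.557  0.24 ] t 32.3 w 1.001 F 0.0 j6 1.27
closing axis 98.56 tilt [-0.  0. -1.]
turn units about tool z -2.774
```

Call:
arm_command(
  plan=[
    [[-0.023,-0.91,0],[0,0,0]],
    [[-0.023,-0.91,0],[0,0,0]],
    [[-0.023,-0.91,0],[0,0,0]],
    [[-0.023,-0.91,0],[0,0,0]],
    [[-0.023,-0.91,0],[0,0,0]],
    [[0,0,0],[0,0,-0.92]],
    [[0,0,0],[0,0,-0.92]],
    [[0,0,0],[0,0,-0.93]],
    [[0,0,0],[0,0,0]],
    [[0,0,0],[0,0,0]],
  ],
)

```text
time: 33.55
tcp_pos: [0.434, 0.1072, 0.1091]
tcp_rot: [[0.808, 0.589, -0.001], [0.589, -0.808, -0.0], [-0.001, -0.0, -1.0]]
wrist_force: [1.2, -0.3, -0.6]
gripper_width: 1.003
finger_force: 0.0
```

```bash
python3 g.py .4341 .1077 .001 126.3; python3 - <<'E'
from h import *
im=save("side","pics/s8.png")["pixels"]
cv2.imwrite("pics/c10.png",cv2.resize(im[150:300,180:330],(600,600),interpolation=cv2.INTER_CUBIC)[:,:,::-1])
E
```

```text
pos [0.434  0.1072 0.1091] units [ 0.012 -0.006  2.703] t 33.55 w 1.003 F 0.0 j6 1.18
closing axis 126.06 tilt [-0.001 -0.    -1.   ]
turn units about tool z -0.024
```

View pics/c10.png

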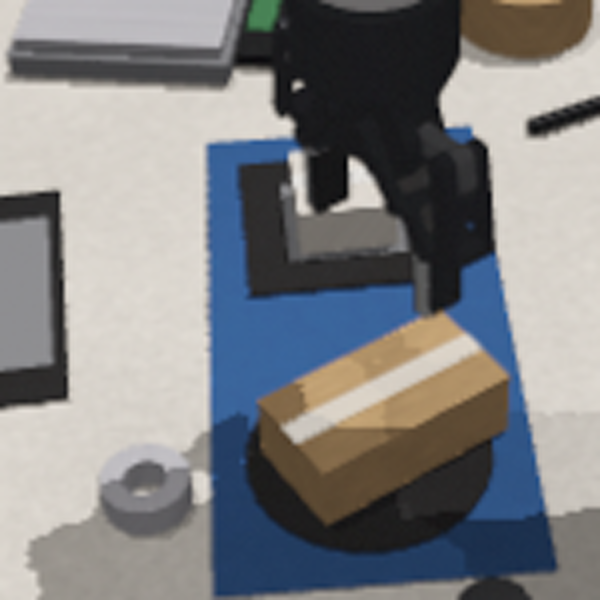

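The long carton is unmoved: its corners (258,402), (322,473) and (509,378) match the earlier fit. The square carton sits on its pad. Descend and grip.

Call:
arm_command(
  plan=[
    [[0,0,0.8],[0,0,0]],
    [[0,0,0.8],[0,0,0]],
    [[0,0,0.7],[0,0,0]],
    [[0,0,0.35],[0,0,0]],
    [[0,0,0],[0,0,0]],
    [[0,0,0],[0,0,0]],
  ],
)

```text
time: 34.35
tcp_pos: [0.435, 0.1075, 0.0044]
tcp_rot: [[0.807, 0.591, 0.001], [0.591, -0.807, 0.0], [0.001, 0.0, -1.0]]
wrist_force: [-0.0, -0.7, 1.0]
gripper_width: 1.004
finger_force: 0.0
```

Call:
arm_command(
  plan=[
    [[0,0,0],[0,0,0]],
    [[0,0,0],[0,0,0]],
    [[0,0,0],[0,0,0]],
    [[0,0,0],[0,0,0]],
    [[0,0,0],[0,0,0]],
    [[0,0,0],[0,0,0]],
  ],
  fingers=0,
)

```text
time: 35.1
tcp_pos: [0.435, 0.1075, 0.0048]
tcp_rot: [[0.806, 0.592, 0.002], [0.592, -0.806, 0.0], [0.001, 0.001, -1.0]]
wrist_force: [-1.8, -0.8, 8.7]
gripper_width: 0.715
finger_force: 64.1
```

```bash
python3 g.py .6667 -.004 .08 10.5
```

```text
pos [0.435  0.1075 0.0048] units [ 3.023  5.675 -1.873] t 35.1 w 0.715 F 64.1 j6 1.18
closing axis 126.27 tilt [ 0.002  0.    -1.   ]
turn units about tool z -6.423
```

Call:
arm_command(
  plan=[
    [[0,0,-0.6],[0,0,0]],
    [[0,0,-0.8],[0,0,0]],
    [[0,0,-0.5],[0,0,0]],
    [[0.5,0.94,0],[0,0,0]],
    [[0.5,0.95,0],[0,0,0]],
    [[0.5,0.95,0],[0,0,0]],
    [[0.5,0.95,0],[0,0,0]],
    [[0.5,0.95,0],[0,0,0]],
    [[0.5,0.94,0],[0,0,0]],
    [[0,0,0],[0,0,0]],
  ],
)

```text
time: 36.35
tcp_pos: [0.6679, -0.0063, 0.0797]
tcp_rot: [[0.807, 0.59, 0.002], [0.59, -0.807, -0.0], [0.001, 0.001, -1.0]]
wrist_force: [-0.5, -0.7, -4.0]
gripper_width: 0.709
finger_force: 69.0
```

Call:
arm_command(
  plan=[
    [[0,0,0],[0,0,-0.92]],
    [[0,0,0],[0,0,-0.92]],
    [[0,0,0],[0,0,-0.92]],
    [[0,0,0],[0,0,-0.92]],
    [[0,0,0],[0,0,-0.92]],
    [[0,0,0],[0,0,-0.92]],
    [[0,0,0],[0,0,-0.9]],
    [[0,0,0],[0,0,0]],
    [[0,0,0],[0,0,0]],
  ],
)

```text
time: 37.48
tcp_pos: [0.665, -0.0046, 0.0796]
tcp_rot: [[-0.178, 0.984, -0.001], [0.984, 0.178, 0.0], [0.0, -0.001, -1.0]]
wrist_force: [-0.4, -0.1, -3.7]
gripper_width: 0.712
finger_force: 69.0
```

```bash
python3 g.py .6665 -.004 .0024 10.5
```

```text
pos [ 0.665  -0.0046  0.0796] units [0.009 0.041 1.931] t 37.48 w 0.712 F 69.0 j6 -0.19
closing axis 10.28 tilt [-0.001  0.    -1.   ]
turn units about tool z -0.022
```

Call:
arm_command(
  plan=[
    [[0,0.03,0.7],[0,0,0]],
    [[0,0,0.7],[0,0,0]],
    [[0,0,0.3],[0,0,0]],
    [[0,0,0.1],[0,0,0]],
    [[0,0,0],[0,0,0]],
    [[0,0,0],[0,0,0]],
  ],
)

```text
time: 38.22
tcp_pos: [0.6675, -0.0046, 0.0087]
tcp_rot: [[-0.181, 0.983, 0.002], [0.983, 0.181, -0.0], [-0.0, 0.002, -1.0]]
wrist_force: [0.7, -0.1, -3.8]
gripper_width: 0.713
finger_force: 68.8
```

Call:
arm_command(
  plan=[
    [[0,0,0.07],[0,0,0]],
    [[0,0,0],[0,0,0]],
    [[0,0,0],[0,0,0]],
  ],
)

```text
time: 38.6
tcp_pos: [0.6667, -0.0046, 0.0049]
tcp_rot: [[-0.182, 0.983, 0.0], [0.983, 0.182, 0.0], [0.0, 0.0, -1.0]]
wrist_force: [0.5, -0.3, -3.8]
gripper_width: 0.716
finger_force: 68.9
```

Call:
arm_command(
  plan=[
    [[0,0,0.05],[0,0,0]],
    [[0,0,0],[0,0,0]],
    [[0,0,0],[0,0,0]],
  ],
)

```text
time: 38.98
tcp_pos: [0.6667, -0.0046, 0.0028]
tcp_rot: [[-0.182, 0.983, -0.0], [0.983, 0.182, 0.0], [0.0, -0.0, -1.0]]
wrist_force: [0.4, -1.1, -4.2]
gripper_width: 0.712
finger_force: 68.9
```

Call:
arm_command(
  plan=[
    [[0,0,0.05],[0,0,0]],
    [[0,0,0],[0,0,0]],
    [[0,0,0],[0,0,0]],
  ],
)

```text
time: 39.35
tcp_pos: [0.6669, -0.0046, 0.0019]
tcp_rot: [[-0.182, 0.983, 0.0], [0.983, 0.182, 0.0], [-0.0, 0.0, -1.0]]
wrist_force: [-3.3, 1.2, 5.5]
gripper_width: 0.712
finger_force: 70.2
```

Released next, then the bearing.

Call:
arm_command(
  plan=[
    [[0,0,0],[0,0,0]],
    [[0,0,0],[0,0,0]],
    [[0,0,0],[0,0,0]],
    [[0,0,0],[0,0,0]],
    [[0,0,-0.4],[0,0,0]],
    [[0,0,-0.8],[0,0,0]],
    [[0,0,-0.9],[0,0,0]],
    [[0,0,-0.6],[0,0,0]],
    [[0,0,0],[0,0,0]],
  ],
  fingers=1,
)

```text
time: 40.48
tcp_pos: [0.6685, -0.0046, 0.1122]
tcp_rot: [[-0.182, 0.983, 0.005], [0.983, 0.182, -0.0], [-0.001, 0.005, -1.0]]
wrist_force: [-0.2, 0.2, 0.5]
gripper_width: 1.001
finger_force: 0.0
```

Call:
arm_command(
  plan=[
    [[0,0,0],[0,0,1]],
    [[0,0,0],[0,0,1]],
    [[0,0,0],[0,0,1]],
    [[0,0,0],[0,0,1]],
    [[0,0,0],[0,0,1]],
    [[0,0,0],[0,0,1]],
    [[0,0,0],[0,0,1]],
    [[0,0,0],[0,0,1]],
    [[0,0,0],[0,0,0]],
  ],
)

```text
time: 41.6
tcp_pos: [0.6662, -0.0046, 0.1082]
tcp_rot: [[0.936, 0.351, -0.001], [0.351, -0.936, -0.0], [-0.001, -0.0, -1.0]]
wrist_force: [0.4, 0.3, -0.6]
gripper_width: 1.002
finger_force: 0.0
```

```bash
python3 g.py .5549 .1457 .1; python3 - <<'E'
from h import *
im=save("side","pics/s9.png")
C=lambda u,v:((u+.5)/4-.5+180,(v+.5)/4-.5+200)
print("bearing hole top",ray(im,*C(149,275),.02))
E
```

```text
pos [ 0.6662 -0.0046  0.1082] units [-1.288 -4.496  0.208] t 41.6 w 1.002 F 0.0 j6 1.2
closing axis 110.53 tilt [-0.001 -0.    -1.   ]
bearing hole top [0.55212449 0.14557427 0.02      ]
```

Call:
arm_command(
  plan=[
    [[-0.262,-0.9,0],[0,0,0]],
    [[-0.262,-0.9,0],[0,0,0]],
    [[-0.262,-0.9,0],[0,0,0]],
    [[-0.262,-0.9,0],[0,0,0]],
    [[-0.262,-0.9,0],[0,0,0]],
    [[0,0,0],[0,0,0]],
    [[0,0,0.8],[0,0,0]],
    [[0,0,0.8],[0,0,0]],
    [[0,0,0.8],[0,0,0]],
    [[0,0,0],[0,0,0]],
  ],
)

```text
time: 42.9
tcp_pos: [0.5533, 0.1446, 0.0108]
tcp_rot: [[0.936, 0.351, -0.004], [0.351, -0.936, -0.001], [-0.004, -0.0, -1.0]]
wrist_force: [0.0, -0.2, -0.8]
gripper_width: 1.001
finger_force: 0.0
```

```bash
python3 g.py .5545 .1457 -.0125
```

```text
pos [0.5533 0.1446 0.0108] units [ 0.041 -0.016  0.582] t 42.9 w 1.001 F 0.0 j6 1.47
closing axis 110.57 tilt [-0.004 -0.001 -1.   ]
```

Call:
arm_command(
  plan=[
    [[0,0,0.3],[0,0,0]],
    [[0,0,0.2],[0,0,0]],
    [[0,0,0.05],[0,0,0]],
    [[0,0,0],[0,0,0]],
    [[0,0,0],[0,0,0]],
  ],
)

```text
time: 43.52
tcp_pos: [0.555, 0.1458, -0.0087]
tcp_rot: [[0.937, 0.35, 0.001], [0.35, -0.937, 0.0], [0.001, 0.0, -1.0]]
wrist_force: [0.6, 0.8, -0.6]
gripper_width: 1.004
finger_force: 0.0
```

Call:
arm_command(
  plan=[
    [[0,0,0],[0,0,0]],
    [[0,0,0],[0,0,0]],
    [[0,0,0],[0,0,0]],
    [[0,0,0],[0,0,0]],
    [[0,0,0],[0,0,0]],
    [[0,0,0],[0,0,0]],
    [[0,0,0],[0,0,0]],
  ],
  fingers=0,
)

```text
time: 44.4
tcp_pos: [0.5549, 0.1457, -0.0083]
tcp_rot: [[0.937, 0.35, 0.0], [0.35, -0.937, -0.0], [0.0, 0.0, -1.0]]
wrist_force: [-2.2, -0.6, 10.1]
gripper_width: 0.529
finger_force: 59.7
```

```bash
python3 g.py .4408 .1157 .05
```

```text
pos [ 0.5549  0.1457 -0.0083] units [-2.933 -0.295 -1.459] t 44.4 w 0.529 F 59.7 j6 1.47
closing axis 110.48 tilt [ 0. -0. -1.]
```

```bash
python3 - <<'E'
from h import *
im=robot.get_image("side")
p=cv2.imread("pics/s9.png").astype(int)
vv,uu=np.mgrid[0:420,0:560]; dark=(p.max(2)<60)
W=np.array([ray(im,u,v,.0056)[:2] for u,v in zip(uu[dark],vv[dark])])
m=np.hypot(*(W-[.4408,.1157]).T)<.075
n=np.zeros((420,560),np.uint8); n[vv[dark][m],uu[dark][m]]=255
k,l,st,_=cv2.connectedComponentsWithStats(n); b=1+st[1:,4].argmax(); print(st[b])
h=cv2.convexHull(np.array([ray(im,u,v,.0056)[:2]*1000 for v,u in np.argwhere(l==b)],np.float32))
print(cv2.minEnclosingCircle(h), cv2.fitEllipse(h))
cv2.imwrite("pics/c11.png",cv2.resize(cv2.imread("pics/s9.png")[130:330,130:330],(600,600)))
E
```

```text
[ 242  242   61   46 1759]
((441.8933410644531, 116.96231842041016), 65.03167724609375) ((442.0420227050781, 117.13265228271484), (126.66258239746094, 128.95144653320312), 165.11978149414062)
```

View pics/c11.png

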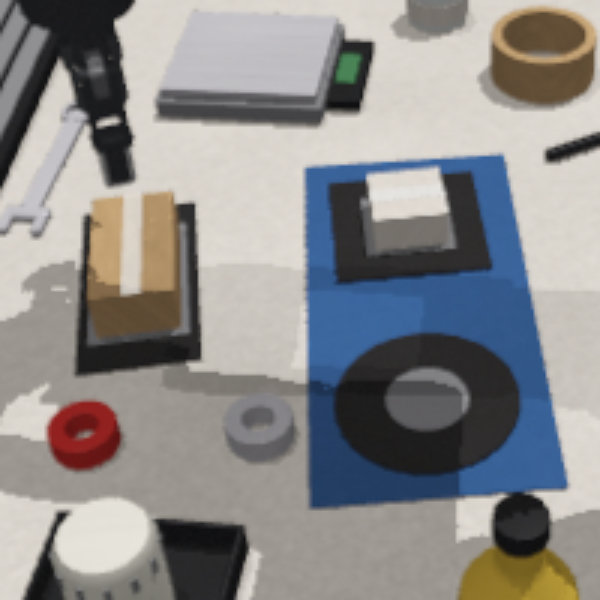

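Both cartons lie in the middle of their pads, with the long carton at (130,265) and the square one at (408,210). The round pad's centre is at (0.4415, 0.1163), with a fitted radius of 65 mm as it should be. Carry the bearing there.

Call:
arm_command(
  plan=[
    [[0,0,-0.6],[0,0,0]],
    [[0,0,-0.6],[0,0,0]],
    [[-0.97,-0.1,0],[0,0,0]],
    [[-0.97,-0.1,0],[0,0,0]],
    [[-0.97,-0.1,0],[0,0,0]],
    [[0,0,0],[0,0,0]],
    [[0,0,0.5],[0,0,0]],
    [[0,0,0.3],[0,0,0]],
    [[0,0,0],[0,0,0]],
    [[0,0,0],[0,0,0]],
  ],
)

```text
time: 45.7
tcp_pos: [0.4418, 0.1163, 0.007]
tcp_rot: [[0.937, 0.35, 0.0], [0.35, -0.937, 0.0], [0.0, -0.0, -1.0]]
wrist_force: [0.1, -0.5, -0.8]
gripper_width: 0.521
finger_force: 61.7
```

```bash
python3 g.py .4415 .1163 -.0027
```

```text
pos [0.4418 0.1163 0.007 ] units [-0.008 -0.002  0.243] t 45.7 w 0.521 F 61.7 j6 1.47
closing axis 110.47 tilt [ 0.  0. -1.]
```

Call:
arm_command(
  plan=[
    [[0,0,0.12],[0,0,0]],
    [[0,0,0.06],[0,0,0]],
    [[0,0,0],[0,0,0]],
    [[0,0,0],[0,0,0]],
  ],
)

```text
time: 46.2
tcp_pos: [0.4415, 0.1163, -0.0003]
tcp_rot: [[0.937, 0.35, 0.0], [0.35, -0.937, 0.0], [0.0, 0.0, -1.0]]
wrist_force: [0.3, -0.7, -0.6]
gripper_width: 0.526
finger_force: 61.7
```

Call:
arm_command(
  plan=[
    [[0,0,0.05],[0,0,0]],
    [[0,0,0],[0,0,0]],
    [[0,0,0],[0,0,0]],
  ],
)

```text
time: 46.58
tcp_pos: [0.4417, 0.1163, -0.0023]
tcp_rot: [[0.937, 0.35, 0.0], [0.35, -0.937, 0.0], [0.0, 0.0, -1.0]]
wrist_force: [1.1, 0.6, -0.0]
gripper_width: 0.522
finger_force: 61.9
```

Call:
arm_command(
  plan=[
    [[0,0,0.03],[0,0,0]],
    [[0,0,0],[0,0,0]],
    [[0,0,0],[0,0,0]],
  ],
)

```text
time: 46.95
tcp_pos: [0.4417, 0.1163, -0.0024]
tcp_rot: [[0.937, 0.35, 0.0], [0.35, -0.937, 0.0], [0.0, 0.0, -1.0]]
wrist_force: [-4.6, -1.2, 22.1]
gripper_width: 0.522
finger_force: 63.9
```

Call:
arm_command(
  plan=[
    [[0,0,0],[0,0,0]],
    [[0,0,0],[0,0,0]],
    [[0,0,0],[0,0,0]],
    [[0,0,0],[0,0,0]],
    [[0,0,-0.4],[0,0,0]],
    [[0,0,-0.9],[0,0,0]],
    [[0,0,-0.9],[0,0,0]],
    [[0,0,-0.9],[0,0,0]],
    [[0,0,-0.9],[0,0,0]],
    [[0,0,0],[0,0,0]],
  ],
  fingers=1,
)

```text
time: 48.2
tcp_pos: [0.4432, 0.1167, 0.1589]
tcp_rot: [[0.937, 0.35, 0.005], [0.35, -0.937, 0.001], [0.005, 0.001, -1.0]]
wrist_force: [0.1, -0.1, -0.1]
gripper_width: 0.999
finger_force: 0.0
```

```bash
python3 - <<'E'
from h import *
im=save("side","pics/s10.png")
cv2.imwrite("pics/c12.png",cv2.resize(im["pixels"][150:390,110:350],(600,600))[:,:,::-1])
E
```

```text
(no output)
```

View pics/c12.png

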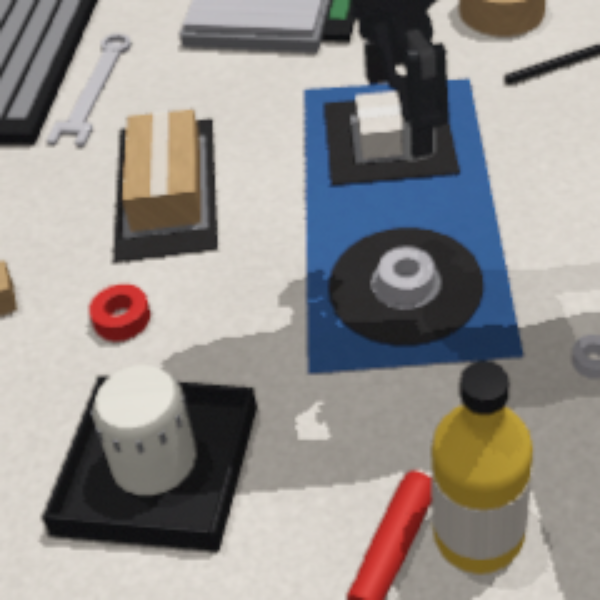

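The final view shows the bearing on the disc at (405,275), the filter upright in the tray at (145,430), both cartons on their pads, and the bottle still standing. One last numeric check of the filter, the cartons and the bearing before handing in.

```bash
python3 - <<'E'
from fit import *
C=lambda u,v:np.array(((u+.5)/2.5-.5+110,(v+.5)/2.5-.5+150)); im=ims["side"]
print("filter",ray(im,*C(140,397),.084),"bearing",ray(im,*C(406,267),.0256))
D=lambda u,v:np.array(((u+.5)/3-.5+130,(v+.5)/3-.5+130))
a,b=.0575,.031
fit("cl",[("side",D(174,192),(-a,-b,.043)),("side",D(95,199),(-a,b,.043)),("side",D(88,293),(a,b,.043)),("side",D(180,286),(a,-b,.043)),("side",D(93,334),(a,b,.003)),("side",D(179,327),(a,-b,.003))],[.667,0,1.75])
h=.029
fit("cs",[("side",D(368,175),(h,-h,.0376)),("side",D(441,168),(-h,-h,.0376)),("side",D(449,205),(-h,h,.0376)),("side",D(371,215),(h,h,.0376)),("side",D(375,254),(h,h,.0056)),("side",D(448,245),(-h,h,.0056))],[.465,-.07,.15])
E
```

```text
filter [0.6131 0.2924 0.084 ] bearing [0.4414 0.1168 0.0256]
cl [ 0.6912 -0.0067  1.3024] deg 74.62212300513438 res px [[-25.0, -1.8], [25.4, 0.5], [4.2, 2.0], [-52.2, -1.1], [5.8, 1.5], [-48.0, -1.6]]
cs [ 0.4639 -0.0719  0.1364] deg 7.815238154537751 res px [[-0.0, -0.7], [-0.3, -0.3], [-0.3, 2.8], [0.6, 1.5], [-0.0, -1.1], [0.2, -0.2]]
```

```bash
python3 - <<'E'
from fit import *
D=lambda u,v:np.array(((u+.5)/3-.5+130,(v+.5)/3-.5+130))
a,b=.0575,-.031
fit("cl",[("side",D(174,192),(-a,-b,.043)),("side",D(95,199),(-a,b,.043)),("side",D(88,293),(a,b,.043)),("side",D(180,286),(a,-b,.043)),("side",D(93,334),(a,b,.003)),("side",D(179,327),(a,-b,.003))],[.667,0,1.75])
robot.job_done(); print("done")
E
```

```text
cl [ 0.6667 -0.0077  1.7402] deg 99.70774908125615 res px [[0.3, -1.4], [-0.2, -1.1], [-0.6, 1.1], [-2.1, 0.3], [1.1, 0.6], [0.9, -0.2]]
the job is handed in; nothing more can be done
done
```

The job is handed in, but the verdict was not shown to me. By my last camera fits, the bearing and both cartons lie flat within about 4 mm of their pad centres, the filter stands upright in the tray about 4 mm off centre, the bottle is still standing, and everything is released.

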